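# Check the throwing wheel's emergency stop

## Task

Check the pottery wheel's emergency stop: press the red mushroom button on the yellow box fully in so that it latches, then push one of its wings round clockwise (seen from above) until the button is released and springs back up, then move clear and let it turn back to rest. Only press and push with the fingers, without forcing the button or squeezing it between them, and leave the clay cups and the brush where they are.

Things in the scene. Friction and masses are not known exactly. Their poses are not given: they have to be found in the camera images.
- station: Yellow stop box on a grey foot, 120 x 120 x 70 mm high, fixed to the table, placed and turned differently each time. Origin: centre of its underside; z up. The button's vertical axis passes through the origin. A black collar (30 mm across) rises 6 mm from the middle of its flat top.
- mushroom_top (a point): Centre of the top of the red mushroom button, on its vertical axis: 110 mm above the table when out, 99 mm when fully in, about 102 mm when latched. The round head is 40 mm across and 22 mm tall, flat over the middle 34 mm of its top. White arrows on it show the twist direction (clockwise).
- wing_a (a point): Middle of the end face of one of the button's two red wings, which point away from each other, 42 mm from its axis and 14 mm below mushroom_top. The wings form a straight bar through the axis, 84 mm tip to tip, 12 mm wide, 14 mm tall; their undersides stand 19 mm above the box's top when the button is out and about 11 mm when latched. Moves with the button.
- wing_b (a point): The same at the end of the other wing; either wing may be pushed.
- plunger (a joint): How far the button is pressed in, m: 0 out, 0.011 at its hard stop. A spring pushes it out, 4 N at first, 8 N at the stop; the latch adds 2 N or less. Pressed past about 0.009 it latches, and rests at 0.007 to 0.008 when let go; pressed less it may come out again. First touch gives a brief force spike (20 N at 30 mm/s, 50 N at 100 mm/s): touch slowly or judge by travel. 15 N is ample.
- mushroom (a joint): How far the button is twisted clockwise seen from above, rad: 0 at rest, 0.9 at its stop. A return spring (about 0.13 N m near release: 4 N on a wing) turns it back to 0 when let go. If the button is latched, twisting it to between 0.5 and 0.65 frees it and it springs out (joint plunger back to 0).
- cup_a: Loose unfired clay cup, grey-brown, 64 mm across, 62 mm high; origin at the centre of its underside. Leave alone.
- cup_b: Loose unfired clay cup, light brown, 70 mm across, 55 mm high; origin at the centre of its underside. Leave alone.
- cup_c: Loose unfired clay cup, dark, 60 mm across, 68 mm high; origin at the centre of its underside. Leave alone.
- brush: Loose flat brush, 200 mm long, 42 mm wide, 20 mm high, lying on the table along its own x axis (bristles to +x); origin under its middle. Leave alone.
Mind the look-alikes: they are no part of the job. Of the things that look like the station, the middle-sized one is meant.

How it is judged:
By the outcome, as a careful person would: the job done as asked, in the order asked, and still so for the second after the job is handed in, with the robot touching nothing.
It also fails if it takes over 38 s, if anything falls off the work surface, if the arm or the gripper's body presses on something with over 40 N, if the wrist force passes 120 N, or if a joint passes its speed limit or range.

## Robot

A 6-joint arm with a two-finger parallel gripper is mounted at the origin on the work surface. World frame = base frame: x ahead of the robot, y to its left, z up, the work surface at z = 0. Lengths are in m, angles in rad, forces in N, time in s.
With the tool pointing down it reaches from about 0.275 to 0.725 m from the base axis. Payload 5.6 kg.
Tool frame: the origin (TCP) lies at the very end of the fingers, on their centre line; the grasp point (between the pads) lies 19 mm behind it; z points along the fingers, y is the line along which they close (so a half turn about z gives the same grasp; the last joint's range is limited). The gripper opens to 85 mm and grips with 20 to 120 N. Pads are 22 mm wide; open, the fingers measure 114 mm over their backs; the gripper's body (76 mm by 85 mm) begins 54 mm behind the grasp point. The pads swing forward as they close: fully open they stand 13 mm farther back than shut.
Start: joints at [1.634, 0.255, 0.108, 0, -1.424, -0.285], TCP at [0.121, 0.537, 0.231] pointing down, gripper open.
Joint ranges: [-2.95, 2.95], [-1.21, 1.97], [-1.09, 1.5], [-2.87, 1.71], [-2.94, -0.07], [-3.05, 3.05]. Speed limits (rad/s): [2.57, 2.57, 3.14, 3.14, 3.14, 3.14].

## Interface

Orientations are given as a rotation vector (axis times angle).
In Python, from cell import bot gives the robot as it stands. The module is installed in compiled form; this text tells all that it offers.
- The arm moves only by the shell command python3 -m pendant 'ROWS' [FORCE]. ROWS is text: rows parted by semicolons, each of 7 numbers parted by spaces: the shift along the tool's x, y, z as a fraction of full scale, then the turn, a rotation vector about the tool's x, y, z as a fraction of full scale, then the finger opening in mm, from 0 to 85.4. In form: x y z wx wy wz hand; .... A call has 1 to 5 rows; each row is the pose to reach, as a shift and turn from the pose commanded when the call began, along the tool's axes at that moment; what a row does not reach only later rows make up. Full scale, the value 1, is 0.2 m for a shift and 60 degrees for a turn. A row lasts 1/8 s, in which the tool goes at most 62.5 mm and 10.7 degrees, less where a joint would pass 70% of its speed; a pose out of reach is approached as far as the arm can. A call with a number of a shift or a turn outside -1 to 1 is refused whole. A call with a gripper value outside its range is refused whole. The fingers move at their own pace and stop on an object; FORCE is the grip in N (left out, the last holds). Time passes only in rows, so rows that repeat a pose let the fingers close. It gives the time, the measured TCP pose, the force, the opening and the grip force at its end, in the units of the state.
- bot.get_obs(): the state, without advancing time (a new reading comes with each control period).
- bot.read_camera(name): name is "scene" or "top" or "wrist"; returns the picture (480x640x3 uint8, red, green, blue); there is no depth.
- bot.camera_info(name): a dict with "K" (3x3 intrinsics, pixels), "eye" and "attitude" of the camera in the world. Camera axes: x right, y down, z forward; pixel columns grow to the right and rows downward; lengths in m; the calibration is good to about 2 mm. A picture is of the moment at which its call begins: read the wrist's pose just before it. camera_info takes no time and is no camera call; for the wrist camera it gives the pose at the moment of the call.
- bot.hand_in(): hands the job in; it is judged then, once.
The state is a dict: "time": time; "q": joint angles; "joint_velocities": joint speeds; "joint_efforts": joint torques, N m; "position": TCP position; "orientation": TCP orientation; "ft_force": force on the tool from outside, world axes, zero at the start; "moment": the same for the moment, N m; "gripper_width": finger opening in m; "grasp_force": force on a finger pad.
Only numpy, scipy, OpenCV 4.12 (cv2) and the standard library are available. Lean on these libraries where they do the work, as an engineer would, in place of code of your own. Each camera call takes 0.05 s, during which the arm holds its last target. There are 200 camera calls.

## Working session

There is one attempt and no reset: what is moved stays moved. The work goes in short steps, Python scripts to look and compute and a shell command to move; the robot and the scene stay as the last step left them, time stands still between calls to the robot, and variables do not carry over. Pictures are saved under pics/ and viewed, at most 10 in all, crops included, and the job is handed in when it is done.

```bash
mkdir -p pics; python3 - <<'E'
from cell import bot
import cv2,numpy as np
np.set_printoptions(precision=4,suppress=True)
for n in ("scene","top"):
    i=bot.camera_info(n); cv2.imwrite(f"pics/{n}0.png",bot.read_camera(n)[:,:,::-1]); print(n,i)
o=bot.get_obs(); print(o)
E
```

```text
scene {'K': array([[570.7343,   0.    , 316.2543],
       [  0.    , 570.7343, 234.0329],
       [  0.    ,   0.    ,   1.    ]]), 'eye': array([1.2816, 0.227 , 1.0869]), 'attitude': array([-1.645 , -2.1125,  0.7047])}
top {'K': array([[438.9676,   0.    , 316.0561],
       [  0.    , 438.9676, 241.9834],
       [  0.    ,   0.    ,   1.    ]]), 'eye': array([0.4143, 0.021 , 1.0055]), 'attitude': array([-2.1563,  2.1148, -0.21  ])}
{'time': 0.1, 'q': array([ 1.6336,  0.2557,  0.1072, -0.0004, -1.4239, -0.2846]), 'joint_velocities': array([ 0.0004, -0.0021,  0.0013,  0.0014,  0.0013,  0.0015]), 'joint_efforts': array([ -0.0032, -38.7604,  23.8474,   5.378 ,  -0.0038,   0.    ]), 'position': array([0.1209, 0.5361, 0.2305]), 'orientation': array([ 3.1206, -0.3476, -0.0001]), 'ft_force': array([-0.8845, -0.0505,  0.2906]), 'moment': array([-0.0042,  0.032 ,  0.0319]), 'grasp_force': 0.0, 'gripper_width': 0.08532873200431185}
```

View pics/top0.png

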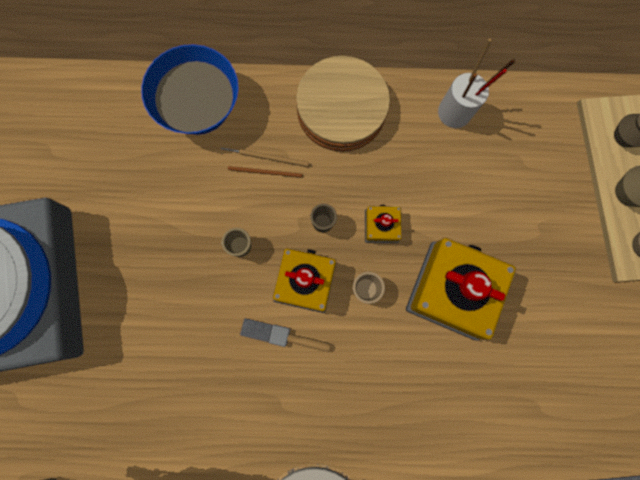

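View pics/scene0.png

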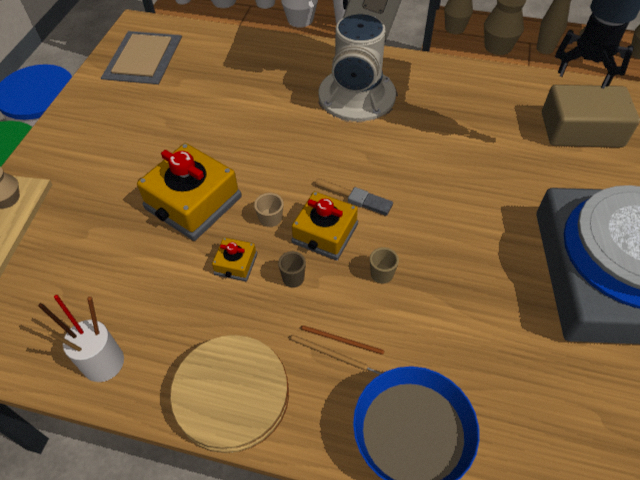

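Top view: the middle-sized station has its red button at about (305,279), its wings running to about (286,275) and (326,283). A light cup is at (369,288), a dark cup at (323,217), a grey cup at (237,242) and the brush at about (287,335). In the scene view its button is at about (324,207).

```bash
cat > h.py <<'E'
from cell import bot
import cv2,numpy as np
from scipy.spatial.transform import Rotation as R
np.set_printoptions(precision=4,suppress=True)
def ray(i,uv):
    return i["eye"],R.from_rotvec(i["attitude"]).apply(np.linalg.solve(i["K"],[uv[0],uv[1],1.]))
def onz(i,uv,z):
    e,d=ray(i,uv); return e+d*(z-e[2])/d[2]
def proj(i,p):
    c=i["K"]@R.from_rotvec(i["attitude"]).inv().apply(np.array(p)-i["eye"]); return c[:2]/c[2]
def tri(rays):
    A=np.zeros((3,3));b=np.zeros(3)
    for e,d in rays:
        d=d/np.linalg.norm(d);P=np.eye(3)-np.outer(d,d);A+=P;b+=P@e
    return np.linalg.solve(A,b)
def red(im):
    h=cv2.cvtColor(im,cv2.COLOR_RGB2HSV)
    return (((h[...,0]<6)|(h[...,0]>172))&(h[...,1]>170)&(h[...,2]>70)).astype(np.uint8)
def yellow(im):
    h=cv2.cvtColor(im,cv2.COLOR_RGB2HSV)
    return ((h[...,0]>18)&(h[...,0]<32)&(h[...,1]>190)&(h[...,2]>90)).astype(np.uint8)
def blob(m,near,r):
    n,l,s,c=cv2.connectedComponentsWithStats(m)
    k=[j for j in range(1,n) if np.hypot(*(c[j]-near))<r]
    j=max(k,key=lambda j:s[j,4]); return (l==j).astype(np.uint8),c[j],s[j]
E
python3 - <<'E'
from h import *
rs=[]
for n,near in(("top",(305,279)),("scene",(324,208))):
    im=cv2.imread(f"pics/{n}0.png")[:,:,::-1].copy();i=bot.camera_info(n)
    m,c,s=blob(red(im),near,15)
    p=np.argwhere(m)[:,::-1].astype(np.float32)
    hull=cv2.convexHull(p); rc=cv2.minAreaRect(p)
    print(n,"red",c,s,rc, "on z=.1",onz(i,c,.1)); rs.append(ray(i,rc[0]))
    (a,b)=max(((x[0],y[0]) for x in hull for y in hull),key=lambda t:np.hypot(*(t[0]-t[1])))
    print("tips",a,b,onz(i,a,.1),onz(i,b,.1))
    m,c,s=blob(yellow(im),near,25)
    q=cv2.minAreaRect(np.argwhere(m)[:,::-1].astype(np.float32)); print("yellow",c,s,q,onz(i,q[0],.07))
    if n=="top":
        print([onz(i,k,.07) for k in cv2.boxPoints(q)])
        for nm,uv,z in(("light",(369,288),.05),("dark",(323,217),.06),("grey",(237,242),.06),("brush",(287,335),.01)): print(nm,onz(i,uv,z))
print("tri",tri(rs))
w=bot.camera_info("wrist");o=bot.get_obs();print(w["eye"],R.from_rotvec(w["attitude"]).as_matrix(),o["position"],w["K"][0,0])
print(R.from_rotvec(o["orientation"]).as_matrix())
E
```

```text
top red [304.2933 277.4433] [286 268  38  19 300] ((304.37548828125, 276.83587646484375), (18.613142013549805, 35.444828033447266), 79.3803482055664) on z=.1 [0.5031 0.0297 0.1   ]
tips [323. 282.] [286. 272.] [ 0.4945 -0.0091  0.1   ] [0.5137 0.0677 0.1   ]
yellow [304.0258 279.6713] [ 273  248   63   63 1938] ((303.98394775390625, 279.0714111328125), (53.90243148803711, 54.243896484375), 12.680383682250977) [0.5026 0.0305 0.07  ]
[array([0.4579, 0.0976, 0.07  ]), array([0.5717, 0.076 , 0.07  ]), array([ 0.5482, -0.0378,  0.07  ]), array([ 0.4352, -0.0138,  0.07  ])]
light [ 0.4878 -0.1111  0.05  ]
dark [ 0.6418 -0.0083  0.06  ]
grey [0.5816 0.1785 0.06  ]
brush [0.3834 0.066  0.01  ]
scene red [324.9732 207.8896] [308 199  34  18 299] ((324.54119873046875, 207.90721130371094), (35.84172058105469, 15.027122497558594), 23.96249008178711) on z=.1 [0.5092 0.0337 0.1   ]
tips [341. 215.] [308. 201.] [0.5203 0.0727 0.1   ] [ 0.4991 -0.008   0.1   ]
yellow [327.9791 221.9049] [ 292  191   66   63 1482] ((326.662353515625, 218.01364135742188), (53.70585250854492, 51.06117248535156), 31.373004913330078) [0.5133 0.0386 0.07  ]
tri [0.5048 0.0306 0.0937]
[0.1858 0.5212 0.3718] [[-0.2191 -0.942  -0.2542]
 [-0.9757  0.2118  0.0561]
 [ 0.001   0.2603 -0.9655]] [0.1209 0.5361 0.2305] 337.0158338134604
[[ 0.9755 -0.2201 -0.0003]
 [-0.2201 -0.9755 -0.0017]
 [ 0.0001  0.0017 -1.    ]]
```

```bash
python3 -m pendant '0.2 0.2 0 0 0 0 0; 0.4 0.4 0 0 0 0 0; 0.6 0.6 0 0 0 0 0; 0.8 0.8 0 0 0 0 0; 1 1 0 0 0 0 0' 20; python3 -m pendant '0.2 0.2 0 0 0 0 0; 0.45 0.45 0 0 0 0 0; 0.7 0.7 0 0 0 0 0; 0.9 0.9 0 0 0 0 0; 1 1 0 0 0 0 0'; python3 -m pendant '0 0 0 0 0 0 0; 0 0 0 0 0 0 0; 0 0 0 0 0 0 0; 0 0 0 0 0 0 0'
cat > look.py <<'E'
from h import *
import sys
n=sys.argv[1]; o=bot.get_obs(); i=bot.camera_info("wrist"); im=bot.read_camera("wrist")
cv2.imwrite(f"pics/{n}.png",im[:,:,::-1]); np.save(f"pics/{n}.npy",i,allow_pickle=True)
print(o["time"],o["position"],R.from_rotvec(o["orientation"]).as_matrix().ravel(),o["q"])
print("expect",proj(i,[.504,.0305,.11]))
m,c,s=blob(red(im),proj(i,[.504,.0305,.1]),60); print(c,s)
p=np.argwhere(m)[:,::-1].astype(np.float32); rc=cv2.minAreaRect(p); print(rc)
d=cv2.convexHull(p)[:,0]; a,b=max(((x,y) for x in d for y in d),key=lambda t:np.hypot(*(t[0]-t[1])));print(a,b,onz(i,a,.1),onz(i,b,.1),onz(i,rc[0],.1))
E
python3 look.py w1
```

```text
time: 0.72
position: [0.2725, 0.2956, 0.2311]
orientation: [3.122, -0.347, -0.0]
ft_force: [0.9, 0.8, 0.6]
gripper_width: -0.0001
grasp_force: 0.0
time: 1.35
position: [0.4238, 0.0559, 0.231]
orientation: [3.122, -0.351, -0.001]
ft_force: [0.3, 1.6, 1.2]
gripper_width: 0.0
grasp_force: 0.0
time: 1.85
position: [0.4229, 0.0591, 0.2314]
orientation: [-3.122, 0.345, -0.0]
ft_force: [0.3, 0.0, 0.2]
gripper_width: 0.0004
grasp_force: 0.0
1.85 [0.4229 0.0591 0.2314] [ 0.9759 -0.2183  0.0002 -0.2183 -0.9759  0.0002  0.0002 -0.0002 -1.    ] [ 0.5087  0.0084 -0.1808 -0.     -1.3813  0.842 ]
expect [336.2079 120.64  ]
[327.1884 119.7235] [ 282   93   79   55 2166]
((324.6955871582031, 124.55094909667969), (52.85197448730469, 77.09679412841797), 63.99665069580078)
[283. 127.] [360. 109.] [0.509  0.0709 0.1   ] [0.5089 0.0106 0.1   ] [0.5038 0.0392 0.1   ]
```

View pics/w1.png

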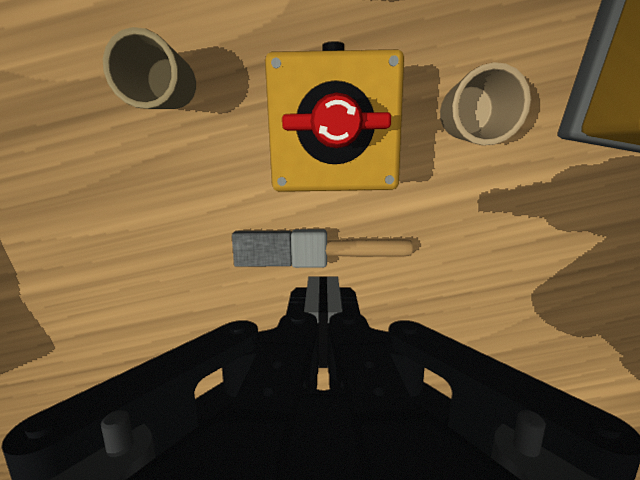

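Wrist view: the head is centred at about (337,120), against (336,121) expected. Its wing tips are at about (283,122) and (391,120), and the cups and brush are clear of it. Next is a second wrist view, closer in, to get the height.

```bash
python3 -m pendant '0.1 0.02 0 0 0 0 0; 0.2 0.04 0 0 0 0 0; 0.3 0.05 0 0 0 0 0; 0.3 0.05 0 0 0 0 0; 0.3 0.05 0 0 0 0 0'; python3 - <<'E'
from h import *
o=bot.get_obs(); i2=bot.camera_info("wrist"); im=bot.read_camera("wrist"); cv2.imwrite("pics/w2.png",im[:,:,::-1])
R1=None
print(o["position"],o["ft_force"])
# pose of view 1: same attitude, camera displaced by TCP difference
i1=dict(i2); i1["eye"]=i2["eye"]+np.array([.4229,.0591,.2314])-o["position"]
res=[]
for f,i,near in(("w1",i1,(337,120)),("w2",i2,proj(i2,[.504,.0305,.1]))):
    im=cv2.imread(f"pics/{f}.png")[:,:,::-1].copy()
    h=cv2.cvtColor(im,cv2.COLOR_RGB2HSV)
    m=(((h[...,0]<8)|(h[...,0]>170))&(h[...,1]>130)&(h[...,2]>60)).astype(np.uint8)
    m=cv2.morphologyEx(m,cv2.MORPH_CLOSE,np.ones((13,13)))
    m,c,s=blob(m,near,30)
    # head: opening removes wings
    k=cv2.morphologyEx(m,cv2.MORPH_OPEN,cv2.getStructuringElement(cv2.MORPH_ELLIPSE,(31,31)))
    cn=max(cv2.findContours(k,0,2)[0],key=cv2.contourArea); hc,hr=cv2.minEnclosingCircle(cn)
    ys,xs=np.nonzero(m); L=(xs.min(),ys[xs<=xs.min()+3].mean()); Rr=(xs.max()+1,ys[xs>=xs.max()-3].mean())
    print(f,s,"head",hc,hr,"tips",L,Rr); res.append((i,hc,L,Rr))
for j,nm in((1,"head"),(2,"L"),(3,"R")): print(nm,tri([ray(r[0],r[j]) for r in res]))
print([onz(r[0],r[1],.1) for r in res])
E
```

```text
time: 2.52
position: [0.479, 0.0357, 0.2313]
orientation: [-3.122, 0.347, 0.0]
ft_force: [0.4, 0.4, -0.2]
gripper_width: 0.0
grasp_force: 0.0
[0.479  0.0357 0.2313] [ 0.4016  0.4361 -0.1632]
w1 [ 282   93  109   55 3128] head (335.8472595214844, 119.90514373779297) 27.157854080200195 tips (np.int64(282), np.float64(121.23404255319149)) (np.int64(391), np.float64(119.63636363636364))
w2 [ 272  173  102   50 2717] head (322.03863525390625, 198.22396850585938) 25.245458602905273 tips (np.int64(272), np.float64(198.73076923076923)) (np.int64(374), np.float64(197.1320754716981))
head [0.505  0.0301 0.1015]
L [0.5132 0.0704 0.0986]
R [ 0.4961 -0.0114  0.0984]
[array([0.5051, 0.03  , 0.1   ]), array([0.5048, 0.0302, 0.1   ])]
```

View pics/w2.png

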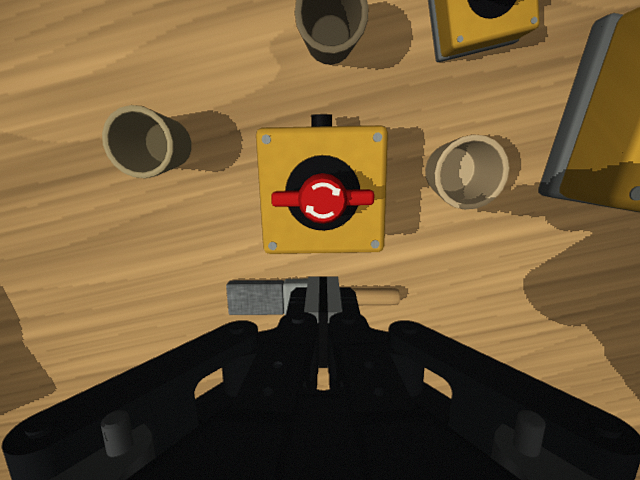

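The two wrist views put the axis at (0.505, 0.030), the tip-to-tip span at 83.5 mm and the wing height at about 98 mm (96 expected). The bar is at 78°, already in line with the tool y axis. Moving above the button.

```bash
python3 -m pendant '0.133 0 0.1 0 0 0 0; 0.133 0 0.25 0 0 0 0; 0.133 0 0.4 0 0 0 0; 0.133 0 0.5 0 0 0 0; 0.133 0 0.54 0 0 0 0'; python3 -m pendant '0 0 0 0 0 0 0; 0 0 0 0 0 0 0'
```

```text
time: 3.2
position: [0.5045, 0.0297, 0.1226]
orientation: [3.122, -0.347, -0.002]
ft_force: [0.7, 0.4, 0.2]
gripper_width: -0.0002
grasp_force: 0.0
time: 3.45
position: [0.5061, 0.0298, 0.1244]
orientation: [-3.122, 0.347, -0.003]
ft_force: [0.1, -0.2, 0.5]
gripper_width: -0.0001
grasp_force: 0.0
```

```bash
python3 -m pendant '0 0 0.02 0 0 0 0; 0 0 0.035 0 0 0 0; 0 0 0.05 0 0 0 0; 0 0 0.06 0 0 0 0; 0 0 0.07 0 0 0 0';  python3 -m pendant '0 0 0.01 0 0 0 0; 0 0 0.02 0 0 0 0; 0 0 0.03 0 0 0 0; 0 0 0.03 0 0 0 0'
```

```text
time: 4.08
position: [0.5056, 0.0294, 0.1095]
orientation: [3.122, -0.347, 0.0]
ft_force: [-2.3, 0.3, 7.0]
gripper_width: 0.0001
grasp_force: 3.6
time: 4.58
position: [0.5056, 0.0295, 0.1041]
orientation: [-3.122, 0.347, -0.001]
ft_force: [-2.8, -0.8, 5.3]
gripper_width: -0.0
grasp_force: 2.5
```

```bash
python3 -m pendant '0 0 0.01 0 0 0 0; 0 0 0.015 0 0 0 0; 0 0 0.02 0 0 0 0; 0 0 0.02 0 0 0 0'
```

```text
time: 5.08
position: [0.5056, 0.0295, 0.1002]
orientation: [3.122, -0.347, 0.001]
ft_force: [-3.7, 0.2, 7.1]
gripper_width: 0.0001
grasp_force: 3.6
```

Travel is 9.8 mm and the spring force is about 7 N. I'll press a little further, watching for the hard stop.

```bash
python3 -m pendant '0 0 0.004 0 0 0 0; 0 0 0.006 0 0 0 0; 0 0 0.006 0 0 0 0'
```

```text
time: 5.45
position: [0.5056, 0.0295, 0.0991]
orientation: [3.122, -0.347, 0.002]
ft_force: [-1.7, -0.3, 8.0]
gripper_width: -0.0001
grasp_force: 3.8
```

Fully in, at the 99 mm stop. Lifting off and moving beside the +y wing, on its −x side.

```bash
python3 -m pendant '0 0 -0.03 0 0 0 0; 0 0 -0.09 0 0 0 0; 0 0 -0.16 0 0 0 0; -0.06 -0.09 -0.16 0 0 0 0; -0.13 -0.18 -0.16 0 0 0 0'; python3 -m pendant '0 0 0 0 0 0 0; 0 0 0 0 0 0 0'; python3 - <<'E'
from h import *
for n in("scene","top"):
    i=bot.camera_info(n);im=bot.read_camera(n);c=proj(i,[.505,.03,.1]);x,y=c.astype(int)
    cv2.imwrite(f"pics/{n}1.png",cv2.resize(im[y-60:y+60,x-60:x+60,::-1],None,fx=4,fy=4,interpolation=cv2.INTER_CUBIC)); print(c)
im=bot.read_camera("wrist");cv2.imwrite("pics/w3.png",im[:,:,::-1])
E
cd pics; python3 -c "
import cv2,numpy as np
a=cv2.imread('scene1.png');b=cv2.imread('w3.png')[120:360,160:480]
cv2.imwrite('c3.png',np.hstack([cv2.resize(a,(360,360)),cv2.resize(b,(440,360))]))"
```

```text
time: 6.08
position: [0.4882, 0.0708, 0.131]
orientation: [-3.122, 0.349, -0.002]
ft_force: [0.7, -0.6, -0.3]
gripper_width: 0.0003
grasp_force: 0.0
time: 6.32
position: [0.4883, 0.0702, 0.1305]
orientation: [-3.122, 0.347, -0.001]
ft_force: [0.4, -1.6, -0.4]
gripper_width: 0.0002
grasp_force: 0.0
[323.8132 206.1429]
[304.158  276.5442]
```

View pics/c3.png

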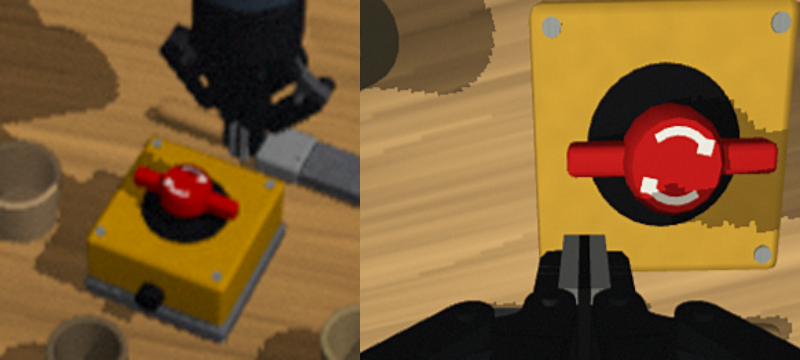

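Crops: the scene view (left) and wrist view (right) show the button straight and the fingers shut beside the left wing. I'll check the latched height from the apparent span between the wing tips.

```bash
python3 - <<'E'
from h import *
from scipy.optimize import brentq
i=bot.camera_info("wrist");im=bot.read_camera("wrist")
h=cv2.cvtColor(im,cv2.COLOR_RGB2HSV)
m=(((h[...,0]<8)|(h[...,0]>170))&(h[...,1]>130)&(h[...,2]>60)).astype(np.uint8)
m=cv2.morphologyEx(m,cv2.MORPH_CLOSE,np.ones((13,13)))
m,c,s=blob(m,proj(i,[.505,.03,.095]),40);ys,xs=np.nonzero(m)
L=(xs.min(),ys[xs<=xs.min()+3].mean()); Rr=(xs.max()+1,ys[xs>=xs.max()-3].mean())
print(L,Rr)
# same feature measured before: z .0985 / span .0835 when out
z=brentq(lambda z:np.linalg.norm(onz(i,L,z)-onz(i,Rr,z))-.0835,.05,.13);print("tip z",z,onz(i,L,z),onz(i,Rr,z), bot.get_obs()["position"])
E
```

```text
(np.int64(311), np.float64(226.23684210526315)) (np.int64(464), np.float64(223.75862068965517))
tip z 0.0919545721046896 [0.5137 0.0703 0.092 ] [ 0.4967 -0.0115  0.092 ] [0.4882 0.0699 0.1301]
```

It sits 6.5 mm lower than before, so it is latched. Lowering beside the wing, then approaching.

```bash
python3 -m pendant '0 0 0.08 0 0 0 0; 0 0 0.16 0 0 0 0; 0 0 0.22 0 0 0 0; 0 0 0.245 0 0 0 0; 0 0 0.245 0 0 0 0'; python3 -m pendant '0.01 0 0 0 0 0 0; 0.02 0 0 0 0 0 0; 0.03 0 0 0 0 0 0; 0.04 0 0 0 0 0 0; 0.04 0 0 0 0 0 0'
```

```text
time: 7.15
position: [0.4881, 0.0702, 0.081]
orientation: [3.122, -0.348, -0.0]
ft_force: [0.6, 0.3, 0.8]
gripper_width: -0.0003
grasp_force: 0.0
time: 7.78
position: [0.4959, 0.0686, 0.0811]
orientation: [-3.122, 0.348, 0.0]
ft_force: [-0.4, 1.2, 0.2]
gripper_width: -0.0003
grasp_force: 0.3
```

Now the arc about the axis, 20° clockwise.

```bash
python3 -m pendant '0.0125 -0.005 0 0 0 0.067 0; 0.025 -0.01 0 0 0 0.133 0; 0.039 -0.014 0 0 0 0.2 0; 0.052 -0.017 0 0 0 0.267 0; 0.066 -0.019 0 0 0 0.333 0'
```

```text
time: 8.4
position: [0.5091, 0.0693, 0.081]
orientation: [3.013, -0.887, -0.001]
ft_force: [-0.9, -0.3, 1.0]
gripper_width: -0.0002
grasp_force: 0.7
```

```bash
python3 -m pendant '0.0125 -0.005 0 0 0 0.067 0; 0.025 -0.01 0 0 0 0.133 0; 0.039 -0.014 0 0 0 0.2 0'; python3 -m pendant '0 0 0 0 0 0 0'; python3 - <<'E'
from h import *
i=bot.camera_info("wrist");im=bot.read_camera("wrist");t=bot.read_camera("scene")
x,y=proj(bot.camera_info("scene"),[.505,.03,.1]).astype(int)
cv2.imwrite("pics/c4.png",np.hstack([cv2.resize(t[y-50:y+50,x-50:x+50,::-1],(360,360)),cv2.resize(im[120:360,160:480,::-1],(440,360))]))
print(bot.get_obs()["ft_force"],bot.get_obs()["moment"])
E
```

```text
time: 8.78
position: [0.5165, 0.0678, 0.0807]
orientation: [2.904, -1.198, -0.004]
ft_force: [-1.2, 1.4, 1.1]
gripper_width: -0.0001
grasp_force: 0.9
time: 8.9
position: [0.5173, 0.0677, 0.081]
orientation: [-2.906, 1.194, 0.001]
ft_force: [-2.8, 2.0, 1.6]
gripper_width: 0.0003
grasp_force: 1.5
[-3.2337  0.9328  1.7803] [0.6855 0.7768 0.0269]
```

View pics/c4.png

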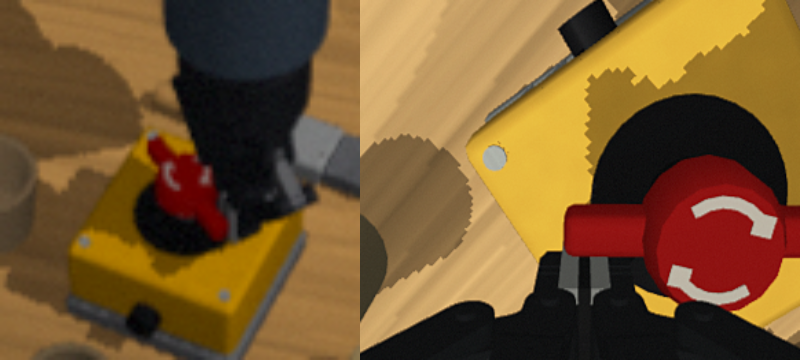

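The finger is on the outer part of the wing, and the button has turned with it by about 0.5 rad. Continuing.

```bash
python3 -m pendant '0.0125 -0.005 0 0 0 0.067 0; 0.02 -0.008 0 0 0 0.1 0; 0.025 -0.01 0 0 0 0.133 0; 0.025 -0.01 0 0 0 0.133 0'; python3 - <<'E'
from h import *
from scipy.optimize import brentq
i=bot.camera_info("wrist");im=bot.read_camera("wrist");t=bot.read_camera("scene")
x,y=proj(bot.camera_info("scene"),[.505,.03,.1]).astype(int)
cv2.imwrite("pics/c5.png",np.hstack([cv2.resize(t[y-50:y+50,x-50:x+50,::-1],(360,360)),cv2.resize(im[120:360,160:640,::-1],(440,360))]))
h=cv2.cvtColor(im,cv2.COLOR_RGB2HSV)
m=(((h[...,0]<8)|(h[...,0]>170))&(h[...,1]>130)&(h[...,2]>50)).astype(np.uint8)
m=cv2.morphologyEx(m,cv2.MORPH_CLOSE,np.ones((13,13)))
m,c,s=blob(m,proj(i,[.505,.03,.095]),60);ys,xs=np.nonzero(m)
L=(xs.min(),ys[xs<=xs.min()+3].mean()); Rr=(xs.max()+1,ys[xs>=xs.max()-3].mean())
z=brentq(lambda z:np.linalg.norm(onz(i,L,z)-onz(i,Rr,z))-.0835,.05,.13);a=onz(i,L,z)-onz(i,Rr,z)
print("tip z",z,"twist",np.radians(78.2)-np.arctan2(a[1],a[0]),bot.get_obs()["ft_force"])
E
```

```text
time: 9.5
position: [0.5224, 0.0655, 0.081]
orientation: [2.816, -1.393, -0.0]
ft_force: [-2.6, 2.8, 0.7]
gripper_width: -0.0001
grasp_force: 1.8
tip z 0.10036581756622054 twist 0.7178220163157094 [-2.1085  3.3676  0.4701]
```

View pics/c5.png

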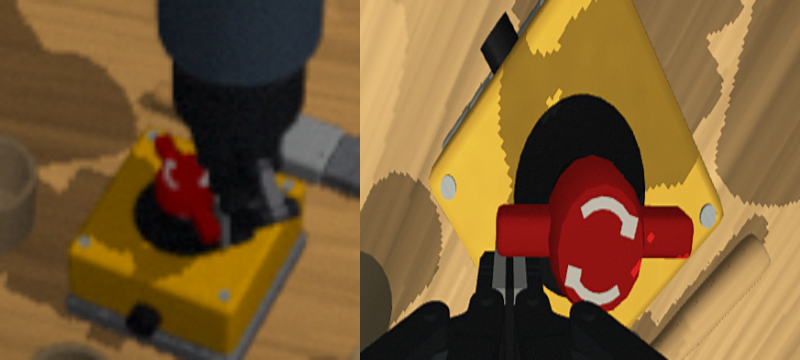

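Released: the wing tips are back at about 100 mm and the twist is 0.72 rad. Backing off along the arc, so the button follows gently, then away and up.

```bash
python3 -m pendant '-0.024 0.0135 0 0 0 -0.133 0; -0.045 0.03 0 0 0 -0.267 0; -0.065 0.05 0 0 0 -0.4 0; -0.081 0.072 0 0 0 -0.533 0; -0.095 0.097 0 0 0 -0.667 0'; python3 -m pendant '-0.05 0 0 0 0 0 0; -0.1 0 0 0 0 0 0; -0.12 0 0 0 0 0 0; -0.12 0 -0.2 0 0 0 0; -0.12 0 -0.45 0 0 0 0'; python3 -m pendant '-0.15 0 -0.2 0 0 0 0; -0.3 0 -0.3 0 0 0 0; -0.3 0 -0.3 0 0 0 0; -0.3 0 -0.3 0 0 0 0; -0.3 0 -0.3 0 0 0 0'; python3 - <<'E'
from h import *
t=bot.read_camera("top");s=bot.read_camera("scene")
m,c,_=blob(red(t),(304,277),15);print(c)
cv2.imwrite("pics/end.png",np.hstack([cv2.resize(s[130:330,200:420,::-1],(440,400)),cv2.resize(t[190:370,220:400,::-1],(360,400))]))
i=bot.camera_info("wrist");im=bot.read_camera("wrist")
h=cv2.cvtColor(im,cv2.COLOR_RGB2HSV)
m=(((h[...,0]<8)|(h[...,0]>170))&(h[...,1]>130)&(h[...,2]>50)).astype(np.uint8)
m=cv2.morphologyEx(m,cv2.MORPH_CLOSE,np.ones((13,13)))
m,c,s=blob(m,proj(i,[.505,.03,.095]),60);ys,xs=np.nonzero(m)
L=(xs.min(),ys[xs<=xs.min()+3].mean()); Rr=(xs.max()+1,ys[xs>=xs.max()-3].mean())
a=onz(i,L,.0985)-onz(i,Rr,.0985)
print("span",np.linalg.norm(a),"twist",np.radians(78.2)-np.arctan2(a[1],a[0]),s)
E
```

```text
time: 10.22
position: [0.4961, 0.0685, 0.0813]
orientation: [3.123, -0.337, 0.002]
ft_force: [-0.7, 0.7, -0.4]
gripper_width: -0.0003
grasp_force: 0.2
time: 10.85
position: [0.4714, 0.0738, 0.1715]
orientation: [3.121, -0.347, -0.003]
ft_force: [1.1, -0.4, 0.1]
gripper_width: -0.0001
grasp_force: 0.0
time: 11.48
position: [0.4137, 0.087, 0.2301]
orientation: [3.121, -0.347, -0.003]
ft_force: [0.4, -0.8, -0.6]
gripper_width: -0.0
grasp_force: 0.0
[304.2787 277.5279]
span 0.08379895705951834 twist -0.006666746360313391 [ 314   70  111   58 3407]
```

View pics/end.png

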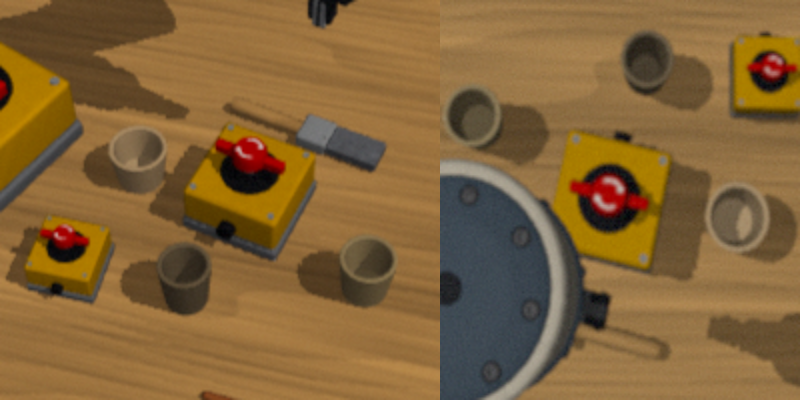

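The button is out (span matches the released height) and back at rest (twist about 0). The cups and brush look undisturbed, and the robot is clear.

```bash
python3 -c "
from cell import bot
print(bot.hand_in())"
```

```text
the job is handed in; nothing more can be done
None
```

The emergency stop check is done and handed in: I pressed the button fully in until it latched and twisted it clockwise by a wing until it sprang out, then backed off and it turned back to rest, with the cups and brush left where they were.

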